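# Clamp a sample in the infrared press with its slipping knob

### The arm

A 6-joint arm with a two-finger parallel gripper is mounted at the origin on a cart in front of the work surface, level with it; the furniture and walls round the work are solid. World frame = base frame: x ahead of the robot, y to its left, z up, the work surface at z = 0. Lengths are in m, angles in rad, forces in N, time in s.
With the tool pointing down it reaches from about 0.35 to 0.975 m from the base axis. Payload 7.1 kg.
Tool frame: the origin (TCP) lies at the centre of the arm's flange, where the gripper is bolted on; the fingertips stand 182 mm ahead of it and the grasp point (between the pads) lies 163 mm ahead of it (r.tcp_to_grasp is the distance from the TCP to the grasp point, in m); z points along the fingers, y is the direction in which the jaws open and shut (so a half turn about z gives the same grasp; the last joint's range is limited). The gripper opens to 88 mm and grips with 3 to 60 N. Pads are 20 mm wide; open, the fingers measure 115 mm over their backs; the gripper's body (75 mm by 178 mm) begins 61 mm behind the grasp point.
Start: joints at [-0.019, 0.423, 1.63, -0, 1.089, -0.019], TCP at [0.625, 0, 0.405] pointing down, gripper open.
Joint ranges: [-3, 3], [-0.9, 2.11], [0.09, 2.58], [-1.31, 4.45], [0.11, 2.69], [-2.54, 2.54]. Speed limits (rad/s): [2.39, 2.39, 3.01, 3.14, 3.14, 3.14].

### API

Orientations are given as [roll, pitch, yaw] about the fixed x, y, z axes, in that order (R = Rz(yaw) Ry(pitch) Rx(roll)).
In Python, from plant import r gives the robot as it stands. The module is installed in compiled form; this text tells all that it offers.
- The arm moves only by the shell command python3 -m pendant 'ROWS' [FORCE]. ROWS is JSON, a list of rows, each a list of 3 entries, a list of its own where there are three numbers: the closure, from 0 (fully open) to 1 (shut), then the shift along the world's x, y, z normalised to -1 to 1, where 1 is 0.025 m, then the turn, a rotation vector about the world's x, y, z normalised to -1 to 1, where 1 is 0.12 rad. A call has 1 to 12 rows; each row shifts and turns the commanded pose from where the row before left it; what a row does not reach is not made up. A row lasts 1/10 s, in which the tool goes at most 50 mm and 8.59 degrees, less where a joint would pass 70% of its speed; a pose out of reach is approached as far as the arm can. A call with a number of a shift or a turn outside -1 to 1 is refused whole. A call with a gripper value outside its range is refused whole. The fingers move at their own pace and stop on an object; FORCE is the grip in N (left out, the last holds). Time passes only in rows, so rows that do not move let the fingers close. It gives the time, the measured TCP pose, the force and the opening at its end, in the units of the state.
- r.read_state(): the state, without advancing time (a new reading comes with each control period).
- r.get_image(name): name is "scene" or "side" or "wrist"; returns the picture (400x640x3 uint8, red, green, blue); there is no depth.
- r.camera_params(name): a dict with "fx", "fy", "cx", "cy" (pixels), "R" (3x3) and "t" (3): a world point X has camera coordinates R X + t. Camera axes: x right, y down, z forward; pixel columns grow to the right and rows downward; lengths in m; the calibration is good to about 2 mm. The wrist camera is an equidistant fisheye: a pixel r from the principal point sees the ray r / f radians off the axis. A picture is of the moment at which its call begins: read the wrist's pose just before it. camera_params takes no time and is no camera call; for the wrist camera it gives the pose at the moment of the call.
- r.close_job(): hands the job in, once; it reports no verdict.
Trained networks look in the newest picture that a camera, given by its name, has taken for a name from the list of things; names that differ only in an ending like _2 or _b are one class to them, and where a whole thing is asked for, a point or a joint stands for the part that bears it (a point fixed in the world has none). Each returns a list of dicts, best first, with "confidence" (0 to 1); they miss things now and then, are a little off and sometimes report something else, mostly with a low value. They report only what shows in the picture. A call takes as long as a camera call.
- r.look_for(camera, query): "centre" ([column, row] in pixels, amid what is visible of it).
- r.silhouettes(camera, query): "pixels" (400x640 bool, what is visible of it) and "centre" ([column, row] in pixels, amid what is visible of it).
The state is a dict: "clock": time; "q": joint angles; "joint_velocities": joint speeds; "joint_efforts": joint torques, N m; "position": TCP position; "ee_rot": TCP orientation; "contact_force": force on the tool from outside, world axes, zero at the start; "moment": the same for the moment, N m; "finger_gap": opening from 0.0 (shut) to 1.0 (fully open).
Only numpy, scipy, OpenCV 4.12 (cv2) and the standard library are available. Lean on these libraries where they do the work, as an engineer would, in place of code of your own. Each camera call takes 0.05 s, during which the arm holds its last target.

### The job

Swing the press arm in over the sample until it rests on its stop, then turn the knob clockwise until its clutch slips and clicks, so that the sample is held down with the full set force. Stop after one click or two, do not run it on to a third. Do not shove the press along the bench, leave the sample on its crystal and the glassware around it alone, and let go of the knob at the end.

Things in the scene. Friction and masses are not known exactly. Their poses are not given: they have to be found in the camera images.
- press: white sample press, 180 x 130 mm, 40 mm high, 3.2 kg or a little more, loose on rubber feet (slides if pushed with some 20 N). Origin: centre of its underside; x runs from crystal to post. A round steel plate (radius 40 mm, top 45 mm high) is centred 30 mm from the origin towards -x; the post that carries the arm stands 60 mm from the origin towards +x
- crystal (a point): centre of the steel plate's top face, where the sample lies
- sample_mid (a point): middle of the sample: a loose dark disc, 22 mm in diameter and 6 mm thick, already lying on the plate over the crystal
- swing_end (a point): middle of the round end (radius 20 mm) of the aluminium swing arm, 90 mm from the post's axis, 112 mm high (arm's top 124 mm). Starts swung out to the press's right, 0.6 to 1.2 rad counter-clockwise seen from above; swings clockwise (friction some 0.15 N m) to a fixed stop where it stands straight above the crystal. Tightening the knob presses it on that stop
- knob_grip (a point): middle of the knob: black, ribbed, 37 mm wide, 132 to 166 mm above the bench, on the arm's end, always at this height. x lies along the white line on its top. Clockwise seen from above tightens. Turning freely takes 0.15 to 0.2 N m; at about 0.4 N m the clutch slips, 16 clicks a turn, and from then the effort held between clicks drops under 0.1 N m. At most 1.5 rad a grasp
- collar (a point): steel collar of the screw right under the knob (radius 17 mm, 124 to 131 mm high). x points to its little lug, below the knob's white line at the start; it turns with the knob until the clutch slips, then stays behind. The screw stays where it is when released
- swing_arm: the whole swing arm, with all that hangs on it; origin on the post's axis at bench height, x turned with the arm (from the end to the post). Under its end hangs a steel foot, 13 mm in diameter; the screw lowers it 32 mm a turn. It starts 3 to 10 mm above the sample (not known beforehand); once it presses, the effort rises to slipping within about 0.15 rad
- sample: the sample disc itself, origin at the centre of its underside
- beaker: small empty glass beaker, 57 mm wide and 70 mm high, a bystander left of the press; origin at the centre of its underside
- dropper: dark dropper bottle, 33 mm wide and 82 mm high, a bystander; origin at the centre of its underside
- jar: sample jar with a white lid, 71 mm wide and 90 mm high, a bystander right of the press; origin at the centre of its underside

How it is judged:
On the way, in this order (a step that is already met when the one before it is completed fails the run):
1. the arm is swung in over the sample (horizontal distance between swing_end and crystal below 0.005 m), for 0.1 s.
2. the knob's clutch has slipped at least one click (angle between the x axis of knob_grip and the x axis of collar, either way round above 0.3 rad), for 0.05 s.
At the end, for the whole second after the job is handed in: the arm end stands within 5 mm of straight above the crystal, the knob has slipped at least one click (over 0.3 rad) against the collar, the foot presses on the sample with more than 18 N, the sample lies within 7 mm of the crystal, and the press is at rest (horizontal distance between swing_end and crystal below 0.005 m and angle between the x axis of knob_grip and the x axis of collar, either way round above 0.3 rad and contact force between swing_arm and sample above 18 N and horizontal distance between sample and crystal below 0.007 m and linear speed of press below 0.01 m/s); the robot touches nothing.
It fails at once if the knob is run on to a third click (angle between the x axis of knob_grip and the x axis of collar, either way round above 1.15 rad).
It fails at once if the press is shoved more than 12 mm (distance of press from where it was at the start of the episode above 0.012 m).
It fails at once if the sample is pushed off the crystal (horizontal distance between sample and crystal above 0.008 m).
It fails at once if a bystander is disturbed (distance of any of beaker, dropper, jar from where it was at the start of the episode above 0.02 m).
It also fails if it takes over 61 s, if anything falls off the work surface, if the arm or the gripper's body presses on something with over 40 N, if the wrist force passes 120 N, or if a joint passes its speed limit or range.

## Working session

There is one attempt and no reset: what is moved stays moved. The work goes in short steps, Python scripts to look and compute and a shell command to move; the robot and the scene stay as the last step left them, time stands still between calls to the robot, and variables do not carry over. Pictures are saved under pics/ and viewed, and the job is handed in when it is done.

```bash
mkdir -p pics; cat > h.py <<'E'
from plant import r
import numpy as np, cv2
def save(cam,name):
    p=r.camera_params(cam); im=r.get_image(cam); cv2.imwrite(f'pics/{name}.png',im[:,:,::-1]); return im,p
def ray(p,uv,cam):
    x=(uv[0]-p['cx'])/p['fx']; y=(uv[1]-p['cy'])/p['fy']
    if cam=='wrist':
        th=np.hypot(x,y); d=np.array([x/th*np.sin(th),y/th*np.sin(th),np.cos(th)]) if th>0 else np.array([0,0,1.])
    else: d=np.array([x,y,1.])
    R=np.array(p['R']);t=np.array(p['t']); d=R.T@d; return -R.T@t, d/np.linalg.norm(d)
def atz(p,uv,z,cam):
    o,d=ray(p,uv,cam); return o+d*(z-o[2])/d[2]
def tri(rays):
    A=np.zeros((3,3));b=np.zeros(3)
    for o,d in rays:
        M=np.eye(3)-np.outer(d,d);A+=M;b+=M@o
    X=np.linalg.solve(A,b); return X,[np.linalg.norm((np.eye(3)-np.outer(d,d))@(X-o)) for o,d in rays]
def proj(p,X,cam):
    c=np.array(p['R'])@X+np.array(p['t'])
    if cam=='wrist':
        th=np.arctan2(np.hypot(c[0],c[1]),c[2]);n=np.hypot(c[0],c[1]);return np.array([p['cx']+p['fx']*th*c[0]/n,p['cy']+p['fy']*th*c[1]/n])
    return np.array([p['cx']+p['fx']*c[0]/c[2],p['cy']+p['fy']*c[1]/c[2]])
E
python3 - <<'E'
from h import *
np.set_printoptions(precision=4,suppress=True)
s=r.read_state();print(s['clock'],s['position'],s['ee_rot'],r.tcp_to_grasp)
for c in ['scene','side','wrist']:
    im,p=save(c,c+'0'); print(c,{k:np.round(v,3).tolist() for k,v in p.items()})
    for n in ['knob_grip','crystal','press','swing_end','collar','beaker','dropper','jar']:
        print(n,[(np.round(d['centre']).tolist(),round(d['confidence'],2)) for d in r.look_for(c,n)[:2]])
E
```

```text
0.0 [0.6247 0.     0.4039] [-3.1401 -0.      1.5708] 0.1633
scene {'fx': 520.799, 'fy': 520.799, 'cx': 315.849, 'cy': 196.786, 'R': [[0.851, -0.525, 0.018], [-0.328, -0.558, -0.762], [0.41, 0.643, -0.647]], 't': [-0.477, 0.302, 0.987]}
knob_grip [([314.0, 213.0], 0.7)]
crystal [([315.0, 236.0], 0.68)]
press [([312.0, 235.0], 0.88)]
swing_end [([317.0, 215.0], 0.67), ([311.0, 237.0], 0.51)]
collar [([315.0, 213.0], 0.76)]
beaker [([291.0, 186.0], 0.85), ([313.0, 213.0], 0.29)]
dropper [([353.0, 198.0], 0.59)]
jar [([333.0, 288.0], 0.91), ([314.0, 235.0], 0.18)]
side {'fx': 451.272, 'fy': 451.272, 'cx': 324.447, 'cy': 203.054, 'R': [[-0.852, -0.524, 0.002], [-0.217, 0.349, -0.912], [0.477, -0.777, -0.411]], 't': [0.494, 0.217, 0.89]}
knob_grip [([349.0, 185.0], 0.55), ([270.0, 224.0], 0.27)]
crystal [([333.0, 230.0], 0.65)]
press [([335.0, 234.0], 0.56), ([381.0, 205.0], 0.46)]
swing_end [([346.0, 196.0], 0.78), ([331.0, 232.0], 0.73)]
collar [([351.0, 182.0], 0.7)]
beaker [([277.0, 255.0], 0.78)]
dropper [([272.0, 227.0], 0.74)]
jar [([380.0, 207.0], 0.77)]
wrist {'fx': 309.707, 'fy': 309.707, 'cx': 320.653, 'cy': 193.887, 'R': [[1.0, 0.0, -0.001], [0.001, -0.97, 0.243], [-0.001, -0.243, -0.97]], 't': [-0.623, -0.029, 0.39]}
knob_grip [([202.0, 232.0], 0.87)]
crystal [([255.0, 161.0], 0.64)]
press [([254.0, 162.0], 0.67), ([386.0, 115.0], 0.41)]
swing_end [([267.0, 204.0], 0.89)]
collar [([204.0, 232.0], 0.55)]
beaker [([297.0, 22.0], 0.67)]
dropper [([387.0, 114.0], 0.6)]
jar [([231.0, 316.0], 0.96)]
```

View pics/scene0.png

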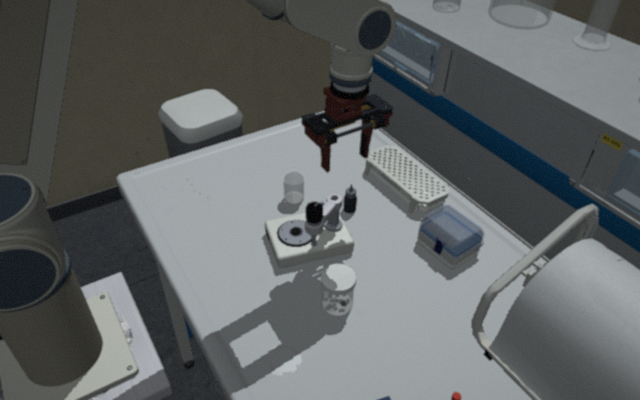

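View pics/side0.png

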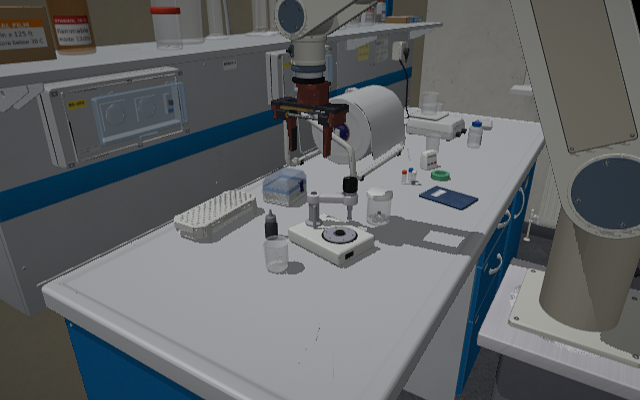

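View pics/wrist0.png

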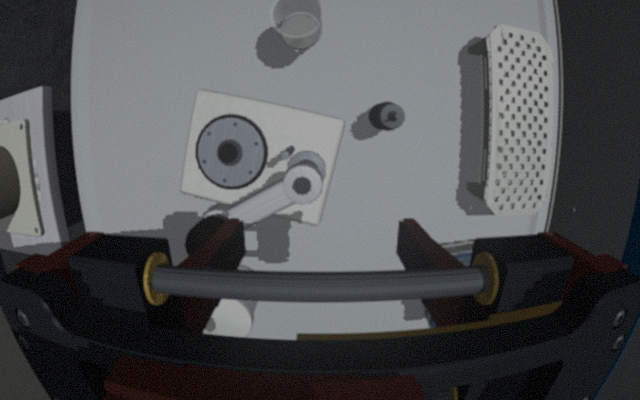

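```bash
python3 - <<'E'
from h import *
np.set_printoptions(precision=4,suppress=True)
P={c:r.camera_params(c) for c in ['scene','side','wrist']}
print(ray(P['wrist'],(320.6,193.8),'wrist'))
pl={'scene':(296,232.5),'side':(340,234),'wrist':(231,152)}
for c in pl: print('plate',c,atz(P[c],pl[c],.047,c))
print(tri([ray(P[c],pl[c],c) for c in pl]))
kn={'scene':(314,213),'side':(349.5,185),'wrist':(204,232)}
for c in kn: print('knob',c,atz(P[c],kn[c],.149,c))
print(tri([ray(P[c],kn[c],c) for c in kn]))
print('post', atz(P['wrist'],(303,184),.12,'wrist'))
for uv in [(199,90),(344,121),(317,224),(181,190)]: print(atz(P['wrist'],uv,.04,'wrist'))
for c,uvs in {'scene':(214,0),}.items(): pass
for n,u,v,w in [('beaker',(293,187),(277,254),(297,22)),('dropper',(350,199),(271,226),(387,116)),('jar',(338,290),(380,207),(231,316))]:
    print(n,tri([ray(P['scene'],u,'scene'),ray(P['side'],v,'side')]))
E
```

```text
(array([0.6239, 0.0666, 0.3848]), array([-0.0012, -0.243 , -0.97  ]))
plate scene [0.5215 0.0245 0.047 ]
plate side [0.5152 0.034  0.047 ]
plate wrist [0.5226 0.0304 0.047 ]
(array([0.5212, 0.0283, 0.043 ]), [np.float64(0.0021512334758751117), np.float64(0.0024358465374535645), np.float64(0.0017312834778046864)])
knob scene [ 0.5311 -0.0353  0.149 ]
knob side [ 0.5283 -0.0324  0.149 ]
knob wrist [ 0.5237 -0.0263  0.149 ]
(array([ 0.5276, -0.0305,  0.1488]), [np.float64(0.005617209960287387), np.float64(0.0010240779117824772), np.float64(0.00577323253355745)])
post [0.6081 0.0091 0.12  ]
[0.4829 0.1038 0.04  ]
[0.6493 0.0632 0.04  ]
[ 0.6192 -0.0565  0.04  ]
[ 0.4519 -0.0151  0.04  ]
beaker (array([0.5992, 0.1771, 0.0388]), [np.float64(0.0020686760837077224), np.float64(0.002068676083707716)])
dropper (array([0.7004, 0.0685, 0.0351]), [np.float64(0.0018684583889859887), np.float64(0.0018684583889861358)])
jar (array([ 0.5069, -0.1653,  0.0458]), [np.float64(0.004635908283642423), np.float64(0.0046359082836421985)])
```

The wrist view shows the sample at about (230,152), the post at (303,184), and the knob behind the left finger at about (207,235). The press yaw is about -0.24 rad and the arm is swung out about 0.70 rad. The distances match the text: post to crystal is 90 mm and post to knob is 91 mm. Next I hover over the knob with the jaws set tangential to the swing.

```bash
python3 -m pendant '[[0,[-0.325,-0.1,-0.1],[0,0,1]],[0,[-0.325,-0.1,-0.1],[0,0,1]],[0,[-0.325,-0.1,-0.1],[0,0,1]],[0,[-0.325,-0.1,-0.1],[0,0,1]],[0,[-0.325,-0.1,-0.1],[0,0,1]],[0,[-0.325,-0.1,-0.1],[0,0,1]],[0,[-0.325,-0.1,-0.1],[0,0,1]],[0,[-0.325,-0.1,-0.1],[0,0,1]],[0,[-0.325,-0.1,-0.1],[0,0,1]],[0,[-0.325,-0.1,-0.1],[0,0,1]],[0,[-0.325,-0.1,-0.1],[0,0,1]],[0,[-0.325,-0.1,-0.1],[0,0,1]]]' 10
python3 -m pendant '[[0,[0,0,0],[0,0,1]],[0,[0,0,0],[0,0,1]],[0,[0,0,0],[0,0,1]],[0,[0,0,0],[0,0,1]],[0,[0,0,0],[0,0,0.8]],[0,[0,0,0],[0,0,0]],[0,[0,0,0],[0,0,0]]]'
python3 - <<'E'
from h import *
np.set_printoptions(precision=4,suppress=True)
s=r.read_state();print(s['clock'],s['position'],s['ee_rot'],np.array(s['q']),s['contact_force'],s['moment'])
for c in ['wrist','side','scene']:
    im,p=save(c,c+'1')
    np.save(f'{c}1.npy',p,allow_pickle=True)
    if c!='wrist':
        q=proj(p,np.array([.528,-.03,.14]),c);x,y=int(q[0]),int(q[1]);cr=im[max(y-75,0):y+75,x-100:x+100];cv2.imwrite(f'pics/{c}1c.png',cv2.resize(cr,None,fx=4,fy=4,interpolation=cv2.INTER_CUBIC)[:,:,::-1]);print(c,x-100,max(y-75,0))
E
```

```text
clock: 2.55
position: [0.5272, -0.0301, 0.3747]
ee_rot: [3.142, 0.0, 3.016]
contact_force: [-0.5, 1.0, -0.2]
finger_gap: 1.004
clock: 3.25
position: [0.5275, -0.03, 0.3747]
ee_rot: [-3.142, 0.0, -2.699]
contact_force: [0.1, 0.7, -0.5]
finger_gap: 1.0
3.25 [ 0.5275 -0.03    0.3747] [-3.1415  0.0001 -2.699 ] [-0.0793  0.3216  1.8675  0.      0.9523 -2.0926] [ 0.0641  0.6824 -0.4527] [ 0.0987 -0.0431  0.0704]
side 249 113
scene 211 140
```

View pics/wrist1.png

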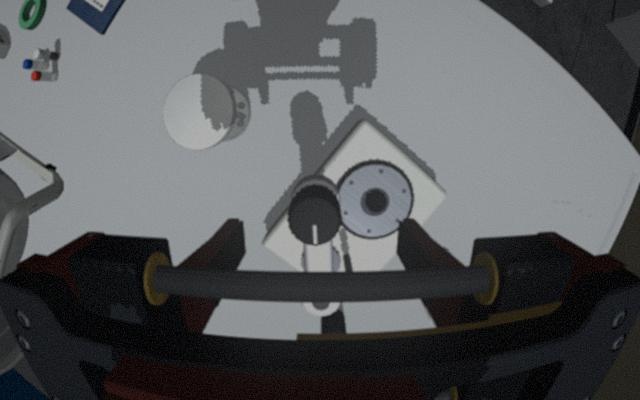

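View pics/side1c.png

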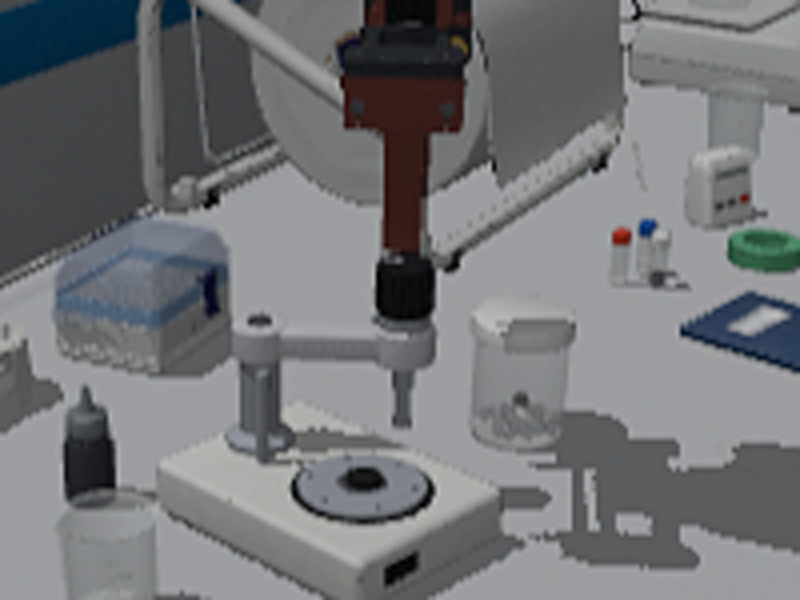

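View pics/scene1c.png

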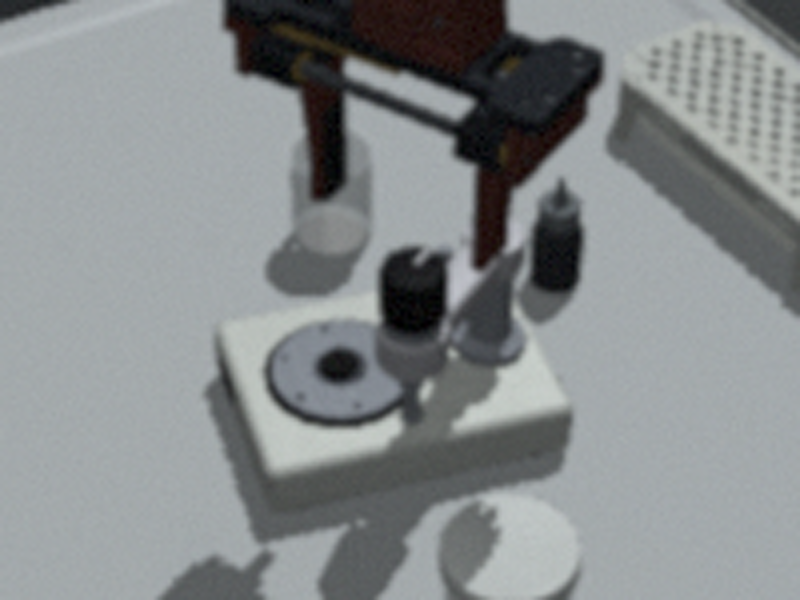

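```bash
python3 - <<'E'
from h import *
np.set_printoptions(precision=4,suppress=True)
P={c:np.load(c+'1.npy',allow_pickle=True).item() for c in ['wrist','side','scene']}
im=cv2.imread('pics/wrist1.png')
cv2.imwrite('pics/w1c.png',cv2.resize(im[140:340,230:440],None,fx=3.7,fy=2.9*1.0,interpolation=cv2.INTER_CUBIC))
cv2.imwrite('pics/w1c.png',cv2.resize(im[140:340,230:440],None,fx=3,fy=3,interpolation=cv2.INTER_CUBIC))
kt={'wrist':(314.5,219),'side':(249+405/4,113+260/4),'scene':(211+414/4,140+257/4)}
for c in kt: print(c,atz(P[c],kt[c],.166,c))
print(tri([ray(P[c],kt[c],c) for c in kt]))
sa={'wrist':(375.5,201.5),'side':(249+361/4,113+477/4),'scene':(211+340/4,140+365/4)}
for c in sa: print(c,atz(P[c],sa[c],.051,c))
print(tri([ray(P[c],sa[c],c) for c in sa]))
print('wrist grasp axis proj',proj(P['wrist'],np.array([.5275,-.03,.166]),'wrist'),proj(P['wrist'],np.array([.609,.0095,.12]),'wrist'))
print(atz(P['wrist'],(314,227),.166,'wrist'),atz(P['wrist'],(315,243),.166,'wrist'))
E
```

```text
wrist [ 0.5261 -0.0337  0.166 ]
side [ 0.5288 -0.0363  0.166 ]
scene [ 0.5361 -0.0286  0.166 ]
(array([ 0.5286, -0.0338,  0.1687]), [np.float64(0.003184837808109885), np.float64(0.001998452579739672), np.float64(0.004926227952362592)])
wrist [0.5183 0.0292 0.051 ]
side [0.5175 0.0337 0.051 ]
scene [0.5215 0.0245 0.051 ]
(array([0.5208, 0.0286, 0.0479]), [np.float64(0.002470354282542604), np.float64(0.0003262574328223051), np.float64(0.0026402045463728868)])
wrist grasp axis proj [318.7783 223.1439] [320.198  301.0458]
[ 0.5312 -0.0317  0.166 ] [ 0.5412 -0.0263  0.166 ]
```

View pics/w1c.png

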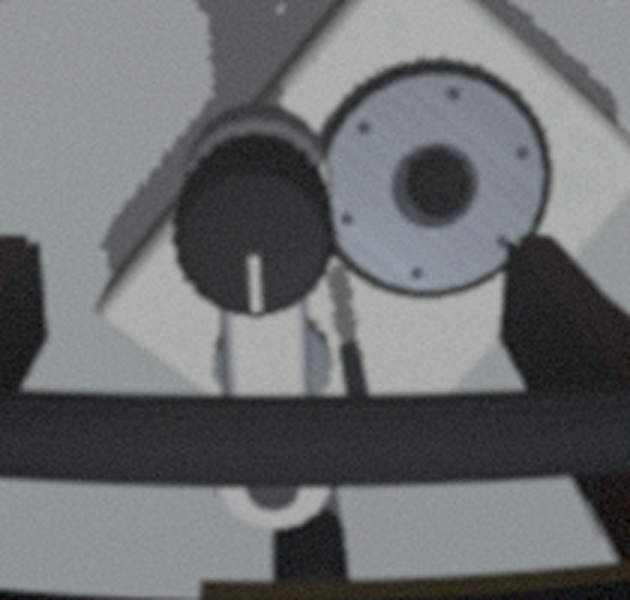

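The wrist crop shows the knob top at (314.7,220) with the white line pointing towards the post. That puts the knob at about (0.527,-0.033), with a triangulated top at z of about 0.167, which matches the text. Next I descend and grip lightly.

```bash
python3 -m pendant '[[0,[0,-0.12,-0.45],[0,0,0]],[0,[0,0,-0.45],[0,0,0]],[0,[0,0,-0.45],[0,0,0]],[0,[0,0,-0.45],[0,0,0]],[0,[0,0,-0.45],[0,0,0]],[0,[0,0,0],[0,0,0]]]' 10
python3 -m pendant '[[0.4,[0,0,0],[0,0,0]],[0.6,[0,0,0],[0,0,0]],[0.7,[0,0,0],[0,0,0]],[0.8,[0,0,0],[0,0,0]],[1,[0,0,0],[0,0,0]],[1,[0,0,0],[0,0,0]],[1,[0,0,0],[0,0,0]]]' 12
python3 - <<'E'
from h import *
np.set_printoptions(precision=4,suppress=True)
s=r.read_state();print(s['clock'],s['position'],s['ee_rot'],s['contact_force'],s['moment'],s['finger_gap']*88)
im,p=save('wrist','wrist2')
im,p=save('side','side2');cv2.imwrite('pics/s2.png',cv2.resize(im[113:263,249:449],None,fx=4,fy=4)[:,:,::-1])
E
```

```text
clock: 4.0
position: [0.5269, -0.0329, 0.3164]
ee_rot: [3.14, -0.003, -2.696]
contact_force: [-0.7, 0.1, 0.3]
finger_gap: 0.997
clock: 4.7
position: [0.5275, -0.0331, 0.3185]
ee_rot: [-3.141, 0.0, -2.696]
contact_force: [-0.2, -1.6, 1.0]
finger_gap: 0.402
4.7 [ 0.5275 -0.0331  0.3185] [-3.1413  0.     -2.6963] [-0.1814 -1.6115  1.0294] [-0.2191  0.0064  0.0259] 35.380271627000994
```

View pics/wrist2.png

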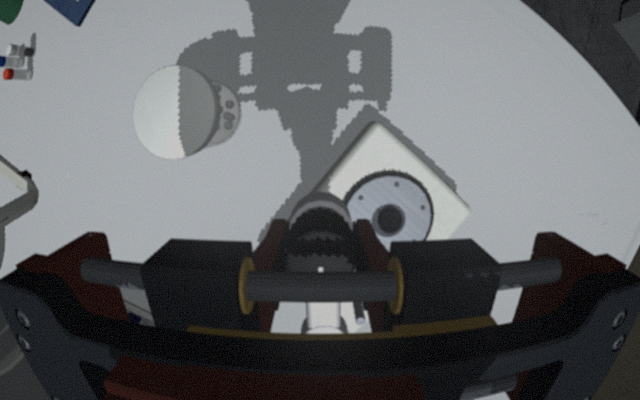

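View pics/s2.png

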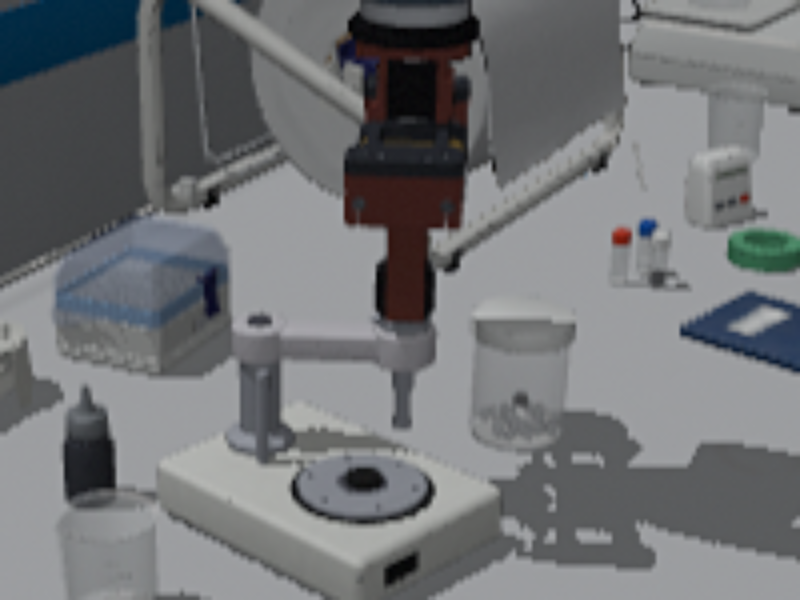

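```bash
python3 - <<'E'
from h import *
P=np.array([.609,.0095]); s=np.array([.5275,-.0331]); v=s-P
prev=s
for i in range(1,10):
    a=-.08*i;c,sn=np.cos(a),np.sin(a); q=P+np.array([c*v[0]-sn*v[1],sn*v[0]+c*v[1]]);print(i,np.round(q,4),np.round((q-prev)/.025,3));prev=q
p=np.load('wrist1.npy',allow_pickle=True).item()
for z in (.12,.13,.124): print(atz(p,(320,308),z,'wrist'))
E
```

```text
1 [ 0.5244 -0.0265] [-0.126  0.266]
2 [ 0.5218 -0.0196] [-0.104  0.275]
3 [ 0.5197 -0.0125] [-0.082  0.283]
4 [ 0.5182 -0.0053] [-0.059  0.288]
5 [0.5173 0.002 ] [-0.036  0.292]
6 [0.517  0.0093] [-0.012  0.294]
7 [0.5173 0.0167] [0.011 0.294]
8 [0.5182 0.024 ] [0.035 0.292]
9 [0.5196 0.0312] [0.058 0.288]
[0.61607062 0.01265018 0.12      ]
[0.60972804 0.0096803  0.13      ]
[0.61353359 0.01146223 0.124     ]
```

```bash
python3 -m pendant '[[1,[-0.126,0.266,0],[0,0,-0.667]],[1,[-0.104,0.275,0],[0,0,-0.667]],[1,[-0.082,0.283,0],[0,0,-0.667]],[1,[-0.059,0.288,0],[0,0,-0.667]],[1,[0,0,0],[0,0,0]],[1,[0,0,0],[0,0,0]]]'
python3 - <<'E'
from h import *
s=r.read_state();print(s['position'],s['contact_force'],s['moment'],s['finger_gap']*88)
im,p=save('side','side3');cv2.imwrite('pics/s3.png',cv2.resize(im[113:263,249:449],None,fx=4,fy=4)[:,:,::-1])
E
```

```text
clock: 5.4
position: [0.5184, -0.0052, 0.3185]
ee_rot: [3.142, 0.0, -3.014]
contact_force: [1.0, 0.4, 0.9]
finger_gap: 0.397
[ 0.51838499 -0.00517127  0.31850753] [0.99887783 0.38545694 0.92639876] [ 0.14539606 -0.19466663 -0.09186621] 34.950314881553815
```

View pics/s3.png

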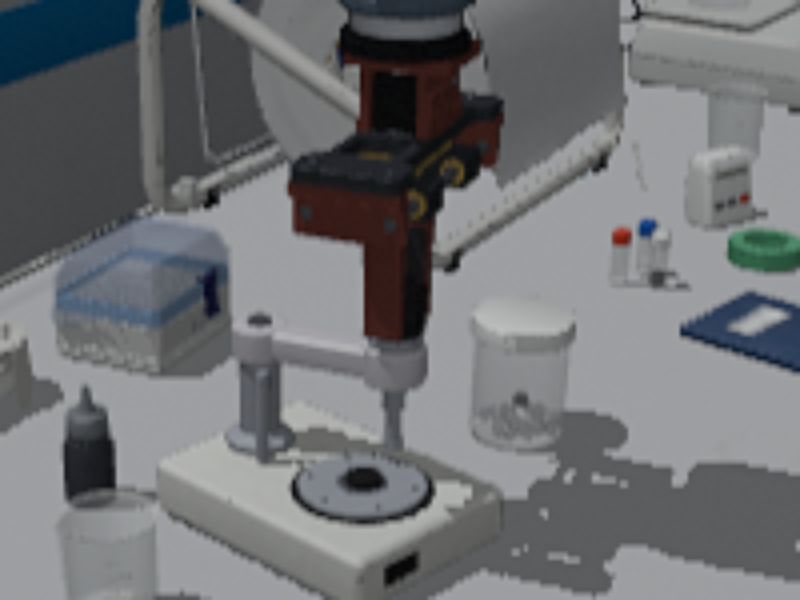

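The arm swings with the knob, the force stays low and the press hasn't moved. I continue to just short of the stop.

```bash
python3 -m pendant '[[1,[-0.036,0.292,0],[0,0,-0.667]],[1,[-0.012,0.294,0],[0,0,-0.667]],[1,[0.011,0.294,0],[0,0,-0.667]],[1,[0.025,0.2,0],[0,0,-0.45]],[1,[0,0,0],[0,0,0]],[1,[0,0,0],[0,0,0]]]'
python3 - <<'E'
from h import *
s=r.read_state();print(s['position'],s['contact_force'],s['moment'],s['finger_gap']*88)
im,p=save('side','side4');cv2.imwrite('pics/s4.png',cv2.resize(im[113:263,249:449],None,fx=4,fy=4)[:,:,::-1])
im,p=save('wrist','wrist4')
E
```

```text
clock: 6.05
position: [0.5182, 0.0216, 0.3185]
ee_rot: [3.141, 0.001, 2.975]
contact_force: [2.7, -1.5, -0.6]
finger_gap: 0.393
[0.51819221 0.02155893 0.31852621] [ 2.70902947 -1.47491305 -0.6233245 ] [ 0.06692534 -0.45304191 -0.11067392] 34.59657895041405
```

View pics/s4.png

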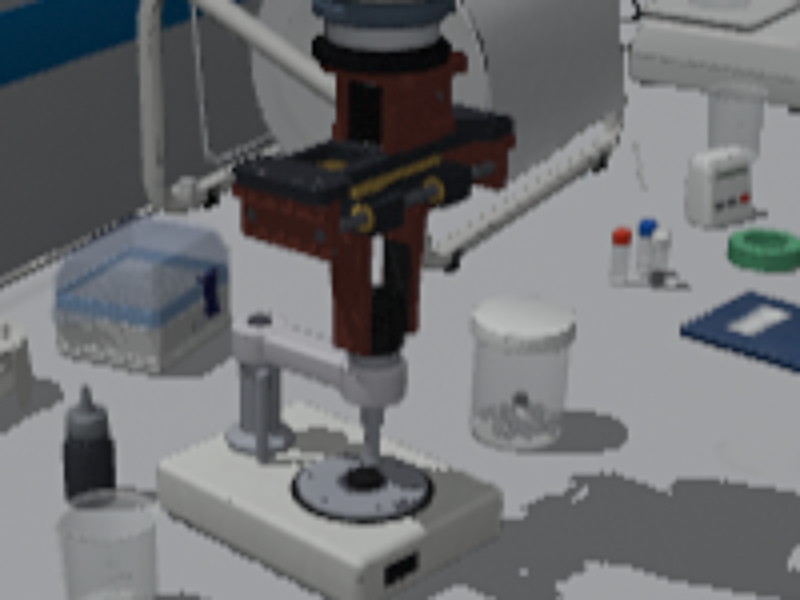

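View pics/wrist4.png

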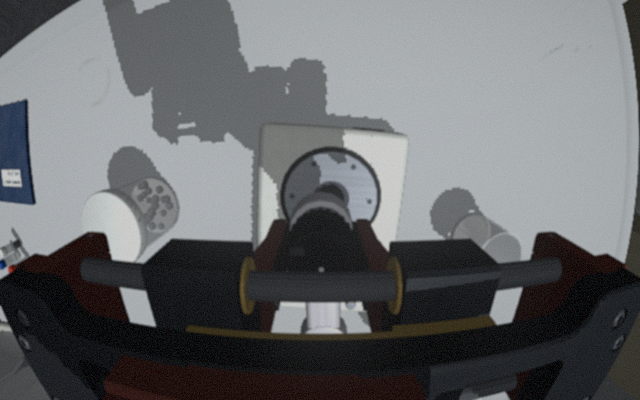

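```bash
python3 -m pendant '[[1,[0.02,0.1,0],[0,0,-0.23]],[1,[0.02,0.1,0],[0,0,-0.23]],[1,[0,0,0],[0,0,0]]]'
python3 -m pendant '[[1,[0.01,0.05,0],[0,0,-0.12]],[1,[0,0,0],[0,0,0]]]'
python3 - <<'E'
from h import *
s=r.read_state();print(s['position'],s['contact_force'],s['moment'],s['finger_gap']*88)
im,p=save('side','side5');cv2.imwrite('pics/s5.png',cv2.resize(im[113:263,249:449],None,fx=4,fy=4)[:,:,::-1])
E
```

```text
clock: 6.45
position: [0.5191, 0.0267, 0.3185]
ee_rot: [3.141, 0.001, 2.918]
contact_force: [3.0, -0.3, -0.2]
finger_gap: 0.395
clock: 6.65
position: [0.5193, 0.0279, 0.3185]
ee_rot: [-3.142, 0.001, 2.903]
contact_force: [3.4, -1.9, -0.6]
finger_gap: 0.398
[0.51933601 0.02791598 0.31852873] [ 3.38655941 -1.91498574 -0.59374008] [-0.14681831 -0.55227818 -0.03394547] 34.9806051476691
```

View pics/s5.png

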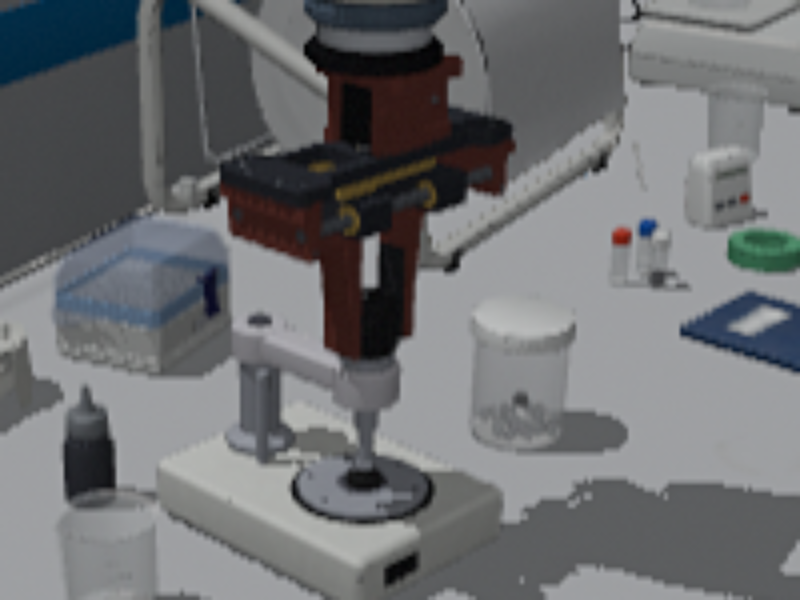

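```bash
python3 -m pendant '[[1,[0.02,0.05,0],[0,0,-0.12]],[1,[0,0,0],[0,0,0]]]'
python3 -m pendant '[[1,[0.02,0.05,0],[0,0,-0.12]],[1,[0,0,0],[0,0,0]]]'
python3 -m pendant '[[1,[0.02,0.04,0],[0,0,-0.1]],[1,[0,0,0],[0,0,0]]]'
python3 -m pendant '[[1,[0.01,0.04,0],[0,0,-0.1]],[1,[0,0,0],[0,0,0]]]'
```

```text
clock: 6.9
position: [0.5197, 0.0293, 0.3185]
ee_rot: [-3.142, 0.0, 2.888]
contact_force: [1.8, -1.2, 1.3]
finger_gap: 0.4
clock: 7.1
position: [0.5201, 0.0304, 0.3185]
ee_rot: [-3.141, -0.0, 2.874]
contact_force: [1.3, -5.2, 3.0]
finger_gap: 0.396
clock: 7.3
position: [0.5203, 0.0309, 0.3184]
ee_rot: [-3.139, -0.001, 2.862]
contact_force: [0.7, -8.9, 4.9]
finger_gap: 0.393
clock: 7.5
position: [0.5204, 0.0314, 0.3184]
ee_rot: [-3.138, -0.001, 2.851]
contact_force: [-0.7, -12.1, 4.5]
finger_gap: 0.396
```

The arm reached its stop at y of about 0.030, where the reaction built to about 12 N. I back off, release, rise and look again, so the knob can be regrasped on centre.

```bash
python3 -m pendant '[[1,[0,-0.06,0],[0,0,0]],[0.5,[0,0,0],[0,0,0]],[0,[0,0,0],[0,0,0]],[0,[0,0,0],[0,0,0]],[0,[0,0,0.5],[0,0,0]],[0,[0,0,0.5],[0,0,0]],[0,[0,0,0.5],[0,0,0]],[0,[0,0,0.5],[0,0,0]],[0,[0,0,0.3],[0,0,0]],[0,[0,0,0],[0,0,0]],[0,[0,0,0],[0,0,0]]]'
python3 - <<'E'
from h import *
s=r.read_state();print(s['position'],s['contact_force'],s['q'])
for c in ['wrist','side','scene']:
    im,p=save(c,c+'6'); np.save(f'{c}6.npy',p,allow_pickle=True)
    q=proj(p,np.array([.5215,.03,.12]),c);x,y=int(q[0])-100,max(int(q[1])-75,0);print(c,x,y)
    cv2.imwrite(f'pics/{c}6c.png',cv2.resize(im[y:y+150,x:x+200],None,fx=4,fy=4,interpolation=cv2.INTER_CUBIC)[:,:,::-1])
E
```

```text
clock: 8.6
position: [0.5208, 0.0311, 0.376]
ee_rot: [3.142, 0.0, 2.85]
contact_force: [-0.3, -0.4, 0.2]
finger_gap: 1.004
[0.52076305 0.03105836 0.37604797] [-0.25208899 -0.35956493  0.22823658] [ 3.67558897e-02  3.10386661e-01  1.88064160e+00  5.62122473e-06
  9.50350298e-01 -1.24250959e+00]
wrist 219 130
side 239 130
scene 194 132
```

View pics/wrist6c.png

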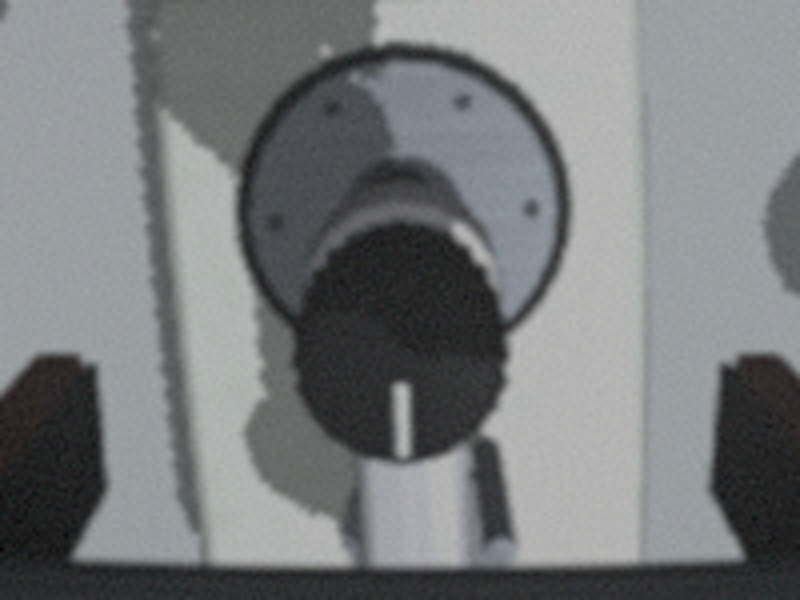

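View pics/side6c.png

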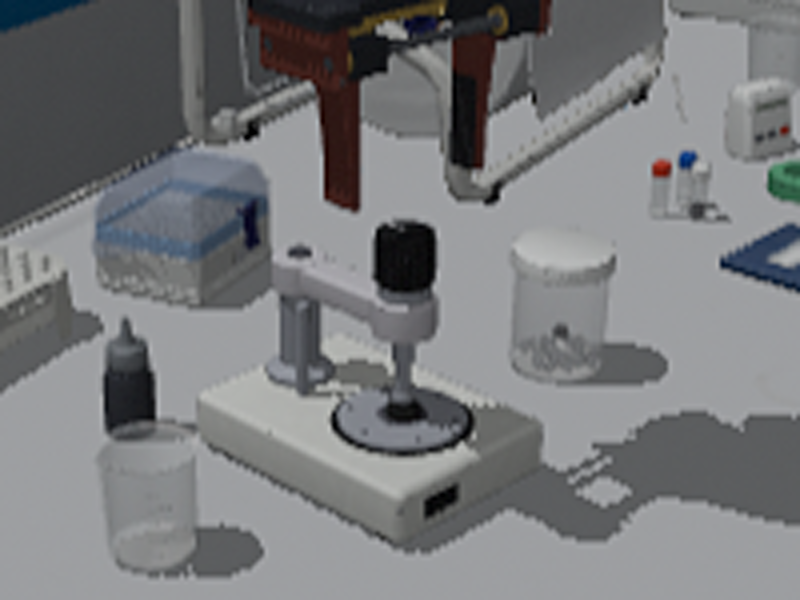

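View pics/scene6c.png

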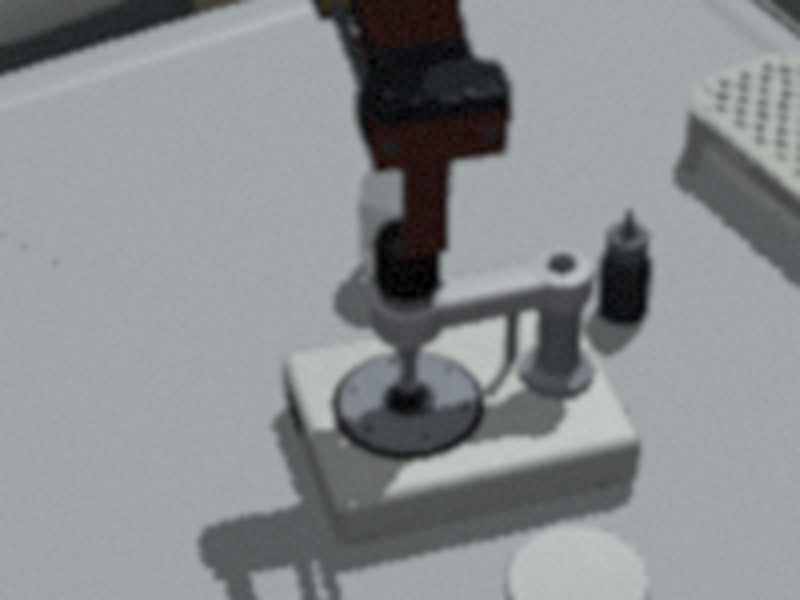

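```bash
python3 - <<'E'
from h import *
np.set_printoptions(precision=4,suppress=True)
P={c:np.load(c+'6.npy',allow_pickle=True).item() for c in ['wrist','side','scene']}
print('knob wrist',atz(P['wrist'],(319.25,220),.166,'wrist'),'tcp axis px',proj(P['wrist'],np.array([.5208,.0311,.166]),'wrist'))
print('knob side',atz(P['side'],(239+405/4,130+229/4),.166,'side'),'foot/sample',atz(P['side'],(239+403/4,130+410/4),.05,'side'))
print('plate',atz(P['wrist'],(219+405/4,130+205/4),.045,'wrist'),atz(P['side'],(239+403/4,130+419/4),.045,'side'),atz(P['scene'],(194+409/4,132+402/4),.045,'scene'))
p0=r.camera_params('wrist')
q=np.load('wrist1.npy',allow_pickle=True).item()
E
```

```text
knob wrist [0.5185 0.0311 0.166 ] tcp axis px [320.2368 223.2138]
knob side [0.5199 0.0284 0.166 ] foot/sample [0.5168 0.0325 0.05  ]
plate [0.5179 0.0316 0.045 ] [0.5157 0.0344 0.045 ] [0.523 0.026 0.045]
```

```bash
python3 -m pendant '[[0,[-0.07,-0.02,-0.5],[0,0,0]],[0,[0,0,-0.5],[0,0,0]],[0,[0,0,-0.5],[0,0,0]],[0,[0,0,-0.5],[0,0,0]],[0,[0,0,-0.3],[0,0,0]],[0.4,[0,0,0],[0,0,0]],[0.6,[0,0,0],[0,0,0]],[1,[0,0,0],[0,0,0]],[1,[0,0,0],[0,0,0]],[1,[0,0,0],[0,0,0]]]' 12
python3 -m pendant '[[1,[0,0,0],[0,0,0]],[1,[0,0,0],[0,0,0]],[1,[0,0,0],[0,0,0]]]' 40
python3 - <<'E'
from h import *
s=r.read_state();print(s['position'],s['contact_force'],s['moment'],s['ee_rot'])
E
```

```text
clock: 9.75
position: [0.5193, 0.0306, 0.3189]
ee_rot: [3.141, 0.001, 2.85]
contact_force: [0.1, -0.5, 0.2]
finger_gap: 0.584
clock: 10.05
position: [0.5192, 0.0305, 0.3186]
ee_rot: [-3.141, 0.0, 2.85]
contact_force: [-1.2, -1.1, 0.8]
finger_gap: 0.393
[0.51916095 0.03045705 0.31858918] [-1.15702152 -1.13688683  0.80376329] [-0.17663823  0.03554677 -0.01728132] [-3.14133062e+00  1.97069686e-04  2.85028172e+00]
```

Clean grasp with almost no side force. Now I turn clockwise.

```bash
cat > m.py <<'E'
from h import *
s=r.read_state();print('yaw',round(float(s['ee_rot'][2]),3),'F',np.round(s['contact_force'],1),'M',np.round(s['moment'],3),'gap',round(s['finger_gap']*88,1))
E
python3 -m pendant '[[1,[0,0,0],[0,0,-0.7]],[1,[0,0,0],[0,0,-0.7]]]';python3 m.py
python3 -m pendant '[[1,[0,0,0],[0,0,-0.7]],[1,[0,0,0],[0,0,-0.7]]]';python3 m.py
python3 -m pendant '[[1,[0,0,0],[0,0,-0.5]]]';python3 m.py
```

```text
clock: 10.25
position: [0.5193, 0.0306, 0.3186]
ee_rot: [3.141, 0.0, 2.679]
contact_force: [-0.4, 0.2, 2.0]
finger_gap: 0.39
yaw 2.679 F [-0.4  0.2  2. ] M [ 0.176 -0.02   0.168] gap 34.3
clock: 10.45
position: [0.5194, 0.0308, 0.3186]
ee_rot: [3.141, 0.0, 2.511]
contact_force: [-0.2, 2.2, 0.8]
finger_gap: 0.393
yaw 2.511 F [-0.2  2.2  0.8] M [ 0.35  -0.148  0.222] gap 34.6
clock: 10.55
position: [0.5194, 0.0309, 0.3186]
ee_rot: [3.141, 0.0, 2.451]
contact_force: [0.6, 1.9, 0.0]
finger_gap: 0.393
yaw 2.451 F [0.6 1.9 0. ] M [ 0.411 -0.217  0.221] gap 34.6
```

```bash

python3 -m pendant '[[1,[0,0.03,0],[0,0,-0.5]],[1,[0,0.02,0],[0,0,-0.5]]]' >/dev/null;python3 m.py
python3 -m pendant '[[1,[0,0,0],[0,0,-0.5]]]'>/dev/null;python3 m.py
python3 -m pendant '[[1,[0,0,0],[0,0,-0.5]]]'>/dev/null;python3 m.py
```

```text
yaw 2.333 F [ 1.6 -3.7 -0.1] M [-0.611 -0.254  0.222] gap 34.4
yaw 2.272 F [ 0.8 -2.  -0. ] M [-0.36  -0.362  0.205] gap 34.5
yaw 2.212 F [ 2.  -2.1 -1. ] M [-0.322 -0.44   0.218] gap 34.3
```

```bash

python3 -m pendant '[[1,[0,0,0],[0,0,-0.5]]]' >/dev/null;python3 m.py
python3 -m pendant '[[1,[0,0,0],[0,0,-0.5]]]'>/dev/null;python3 m.py
python3 -m pendant '[[1,[0,0,0],[0,0,-0.5]]]'>/dev/null;python3 m.py
python3 -m pendant '[[1,[0,0,0],[0,0,-0.5]]]'>/dev/null;python3 m.py
```

```text
yaw 2.152 F [ 2.3 -0.8 -1. ] M [-0.214 -0.467  0.161] gap 34.4
yaw 2.092 F [ 2.2 -1.4 -1.4] M [-0.157 -0.398  0.208] gap 34.3
yaw 2.032 F [ 3.7 -1.  -1.5] M [-0.184 -0.448  0.181] gap 34.6
yaw 1.972 F [ 3.7 -0.1 -2.2] M [-0.096 -0.519  0.237] gap 34.4
```

```bash

python3 -m pendant '[[1,[0.03,0.02,0],[0,0,-0.5]]]' >/dev/null;python3 m.py
python3 -m pendant '[[1,[0,0,0],[0,0,-0.5]]]'>/dev/null;python3 m.py
python3 -m pendant '[[1,[0,0,0],[0,0,-0.5]]]'>/dev/null;python3 m.py
python3 -m pendant '[[1,[0,0,0],[0,0,-0.5]]]'>/dev/null;python3 m.py
```

```text
yaw 1.913 F [ 1.2 -3.5  1.3] M [-0.654 -0.047  0.283] gap 34.3
yaw 1.853 F [ 3.4 -2.8 -0.1] M [-0.44  -0.264  0.318] gap 34.4
yaw 1.793 F [ 3.9 -3.3 -1.2] M [-0.407 -0.273  0.335] gap 34.8
yaw 1.733 F [ 3.2 -3.4 -0.9] M [-0.56  -0.364  0.243] gap 34.5
```

```bash

python3 -m pendant '[[1,[0,0,0],[0,0,-0.4]]]' >/dev/null;python3 m.py
python3 - <<'E'
from h import *
for c in ['wrist','side','scene']:
    im,p=save(c,c+'7')
    x,y={'wrist':(219,130),'side':(289,130),'scene':(244,150)}[c]
    k=4 if c=='wrist' else 8
    cv2.imwrite(f'pics/{c}7c.png',cv2.resize(im[y:y+600//k,x:x+800//k],None,fx=k,fy=k,interpolation=cv2.INTER_CUBIC)[:,:,::-1])
E
```

```text
yaw 1.684 F [ 2.9 -2.2  0.3] M [-0.437 -0.428  0.123] gap 34.4
```

View pics/wrist7.png

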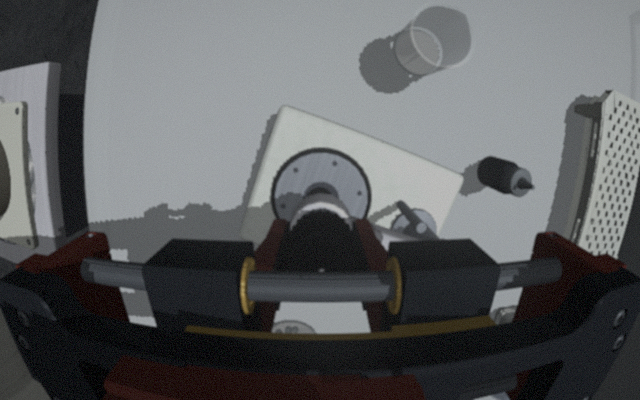

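View pics/side7c.png

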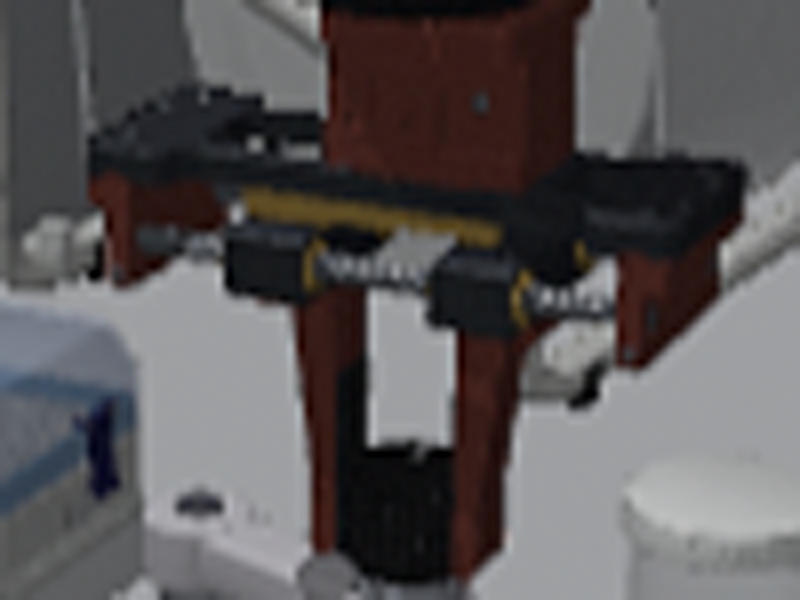

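View pics/scene7c.png

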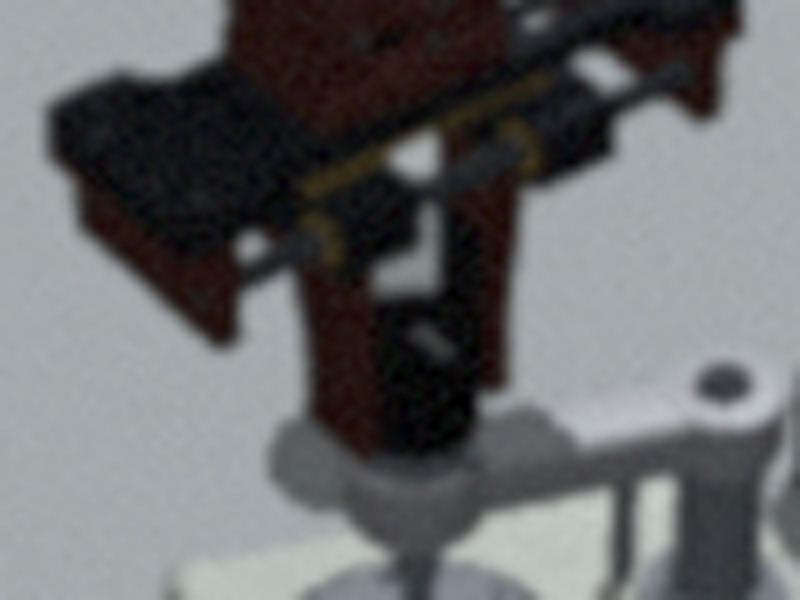

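The torque climbed from 0.2 to about 0.34 at yaw 1.79, then fell to 0.12, so the clutch has begun to slip. The scene view shows the white line turning with the jaws. I continue carefully, staying under 1.5 rad for this grasp.

```bash

python3 -m pendant '[[1,[0,0,0],[0,0,-0.4]]]' >/dev/null;python3 m.py
python3 -m pendant '[[1,[0,0,0],[0,0,-0.4]]]'>/dev/null;python3 m.py
python3 -m pendant '[[1,[0,0,0],[0,0,-0.4]]]'>/dev/null;python3 m.py
python3 -m pendant '[[1,[0,0,0],[0,0,-0.4]]]'>/dev/null;python3 m.py
```

```text
yaw 1.639 F [ 2.8 -3.9 -0.6] M [-0.62  -0.676  0.159] gap 34.5
yaw 1.59 F [ 3.9 -4.  -0.7] M [-0.547 -0.656  0.169] gap 34.6
yaw 1.542 F [ 6.  -4.  -1.4] M [-0.531 -0.772  0.26 ] gap 34.4
yaw 1.494 F [ 6.5 -3.4 -2.2] M [-0.514 -0.737  0.319] gap 34.6
```

```bash

python3 -m pendant '[[1,[0.05,0,0],[0,0,-0.3]]]' >/dev/null;python3 m.py
python3 -m pendant '[[1,[0,0,0],[0,0,-0.4]]]'>/dev/null;python3 m.py
python3 - <<'E'
from h import *
for c in ['scene','side']:
    im,p=save(c,c+'8')
    x,y={'side':(309,170),'scene':(264,170)}[c]
    cv2.imwrite(f'pics/{c}8c.png',cv2.resize(im[y:y+60,x:x+80],None,fx=10,fy=10,interpolation=cv2.INTER_CUBIC)[:,:,::-1])
E
```

```text
yaw 1.459 F [-0.1 -2.9  2.6] M [-0.529  0.102  0.279] gap 34.8
yaw 1.411 F [ 4.1 -2.4  0.5] M [-0.514 -0.341  0.337] gap 34.8
```

View pics/scene8c.png

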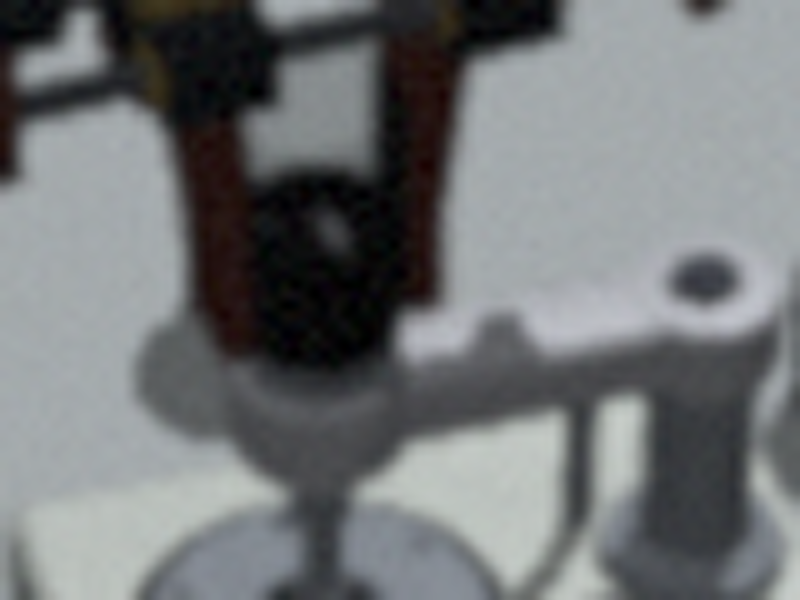

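View pics/side8c.png

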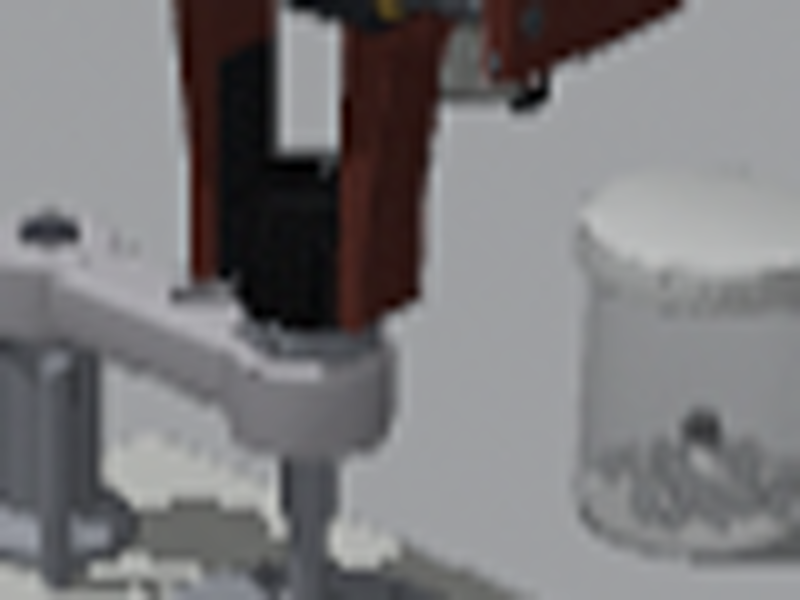

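```bash
python3 -m pendant '[[0.5,[0,0,0],[0,0,0]],[0,[0,0,0],[0,0,0]],[0,[0,0,0],[0,0,0]],[0,[0,0,0.5],[0,0,0]],[0,[0,0,0.5],[0,0,0]],[0,[0,0,0.5],[0,0,0]],[0,[0,0,0.5],[0,0,0]],[0,[0,0,0.3],[0,0,0]],[0,[0,0,0],[0,0,0]]]'
python3 - <<'E'
from h import *
s=r.read_state();print(s['position'],s['ee_rot'],s['contact_force'])
for c in ['wrist','scene','side']:
    im,p=save(c,c+'9'); np.save(c+'9.npy',p,allow_pickle=True)
    x,y={'side':(309,170),'scene':(264,170),'wrist':(240,140)}[c];k=5 if c=='wrist' else 10
    cv2.imwrite(f'pics/{c}9c.png',cv2.resize(im[y:y+600//k,x:x+800//k],None,fx=k,fy=k,interpolation=cv2.INTER_CUBIC)[:,:,::-1])
    for d in r.silhouettes(c,'collar')[:1]:
        print(c,d['confidence'],d['centre'],d['pixels'].sum()); ys,xs=np.where(d['pixels']);print(xs.min(),xs.max(),ys.min(),ys.max())
E
```

```text
clock: 13.6
position: [0.5215, 0.0323, 0.3775]
ee_rot: [3.139, -0.001, 1.41]
contact_force: [-0.0, 0.2, 0.5]
finger_gap: 1.002
[0.52148872 0.03234124 0.37753269] [ 3.13888944e+00 -5.73919302e-04  1.41012901e+00] [-0.04388663  0.21225202  0.45429352]
wrist 0.82 [322.5, 217.1] 2538
293 347 188 248
scene 0.86 [294.8, 198.0] 364
287 303 186 209
side 0.56 [340.9, 191.8] 312
332 347 185 206
```

View pics/wrist9c.png

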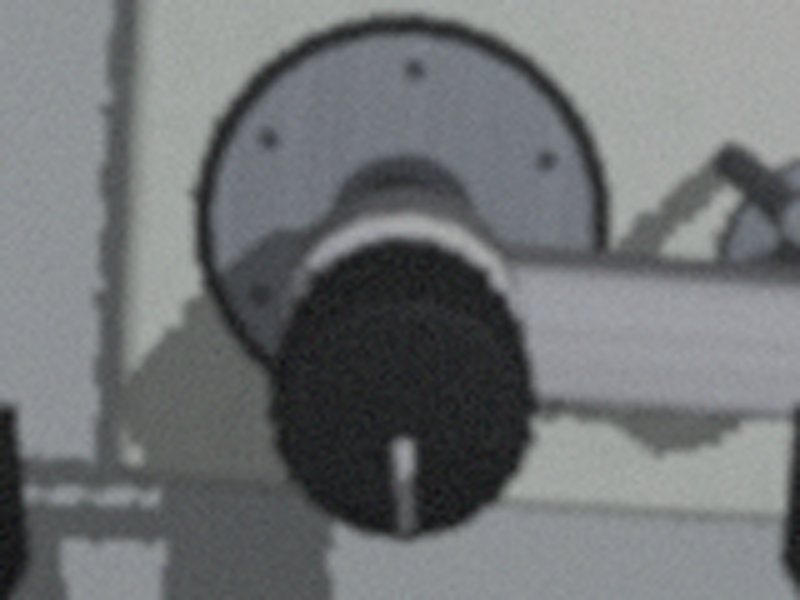

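View pics/scene9c.png

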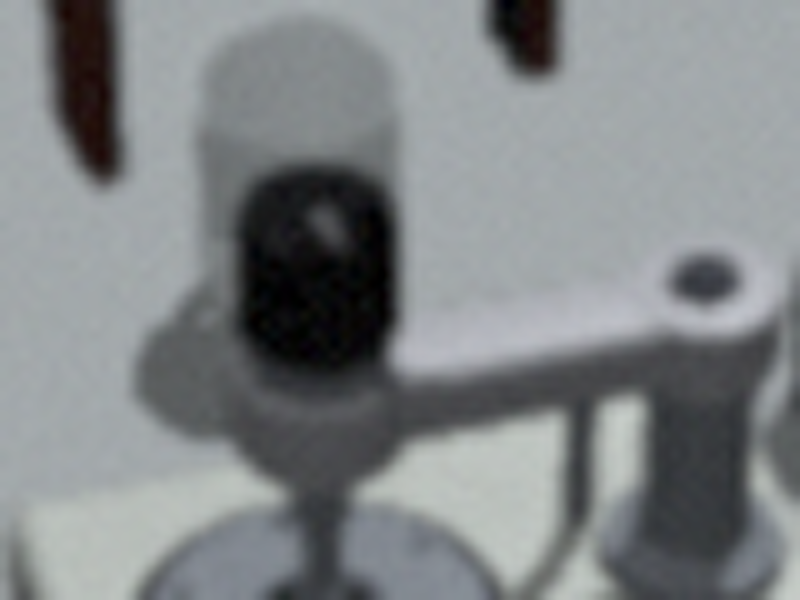

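View pics/side9c.png

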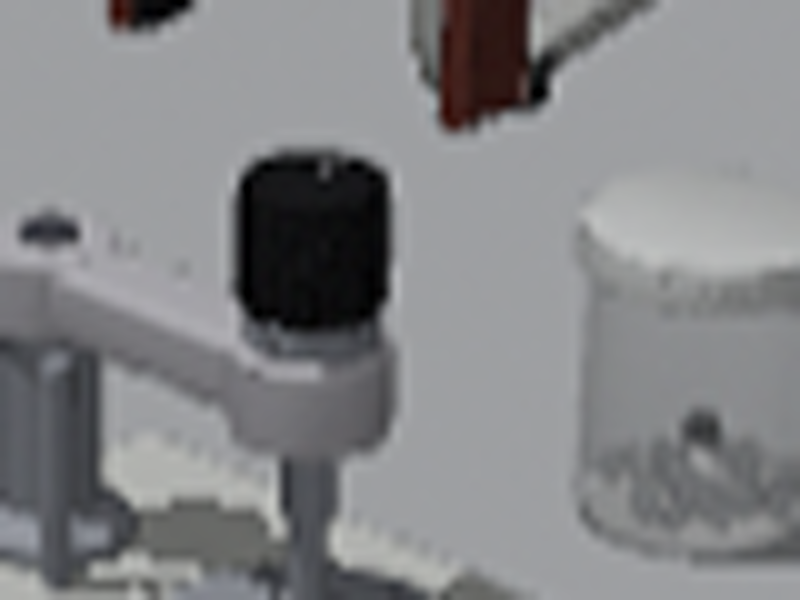

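```bash
python3 m.py; python3 - <<'E'
import cv2,numpy as np
a=[cv2.resize(cv2.imread(f'pics/{n}.png')[200:245,310:370],None,fx=6,fy=6,interpolation=cv2.INTER_CUBIC) for n in ['side6','side9']]
b=[cv2.resize(cv2.imread(f'pics/{n}.png')[195:240,265:325],None,fx=6,fy=6,interpolation=cv2.INTER_CUBIC) for n in ['scene6','scene9']]
cv2.imwrite('pics/cmp.png',np.vstack([np.hstack(a),np.hstack(b)]))
E
```

```text
yaw 1.41 F [-0.4  0.7 -0.2] M [ 0.015  0.039 -0.018] gap 88.2
```

View pics/cmp.png

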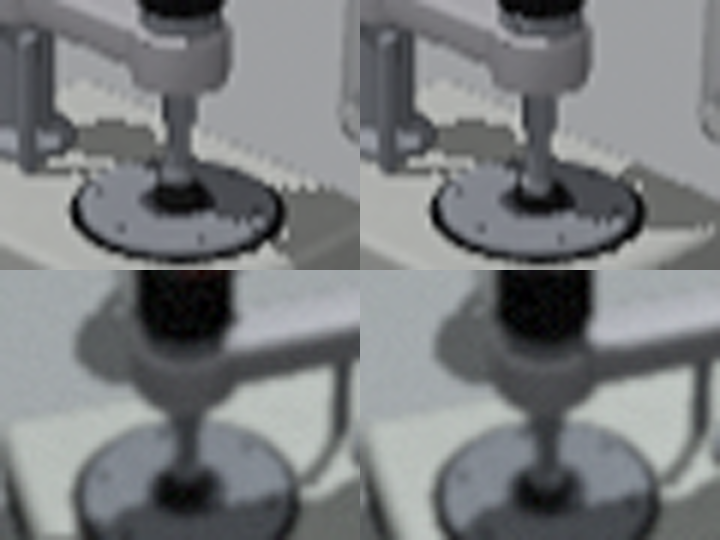

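```bash
python3 -m pendant '[[0,[0.215,-0.54,0],[0,0,1]],[0,[0.215,-0.54,0],[0,0,1]],[0,[0.215,-0.54,0],[0,0,1]],[0,[0.215,-0.54,0],[0,0,1]],[0,[0.215,-0.54,0],[0,0,1]],[0,[0.215,-0.54,0],[0,0,1]],[0,[0.215,-0.54,-0.5],[0,0,1]],[0,[0.215,-0.54,-0.6],[0,0,1]],[0,[0.215,-0.54,-0.6],[0,0,1]],[0,[0.215,-0.54,-0.6],[0,0,1]],[0,[0.215,-0.54,-0.6],[0,0,1]],[0,[0.215,-0.54,-0.6],[0,0,1]]]'
python3 -m pendant '[[0,[0,0,0],[0,0,1]],[0,[0,0,0],[0,0,0]],[0,[0,0,0],[0,0,0]]]'
python3 - <<'E'
from h import *
im,p=save('wrist','wrist10');np.save('wrist10.npy',p,allow_pickle=True)
q=proj(p,np.array([.519,.031,.14]),'wrist');print(q)
x=int(np.clip(q[0]-50,0,540));y=int(np.clip(q[1]-40,0,320))
cv2.imwrite('pics/w10c.png',cv2.resize(im[y:y+75,x:x+100],None,fx=8,fy=8,interpolation=cv2.INTER_CUBIC)[:,:,::-1]);print(x,y)
E
```

```text
clock: 15.1
position: [0.5857, -0.1302, 0.2872]
ee_rot: [-3.142, -0.001, 2.855]
contact_force: [-0.2, 0.2, 0.8]
finger_gap: 0.998
clock: 15.4
position: [0.5856, -0.1296, 0.2881]
ee_rot: [3.142, -0.001, 2.967]
contact_force: [-0.2, -0.1, -0.5]
finger_gap: 1.001
[587.97216298  90.33475411]
537 50
```

View pics/wrist10.png

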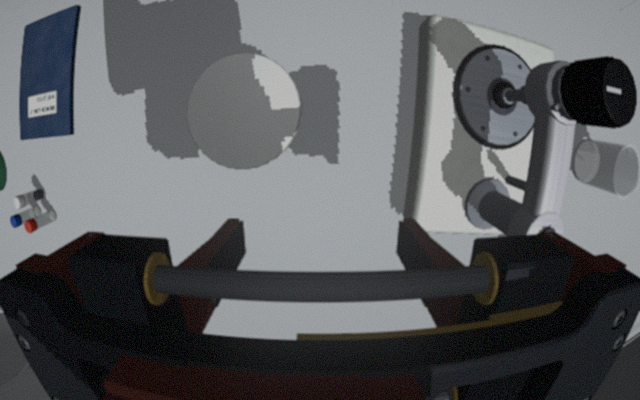

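View pics/w10c.png

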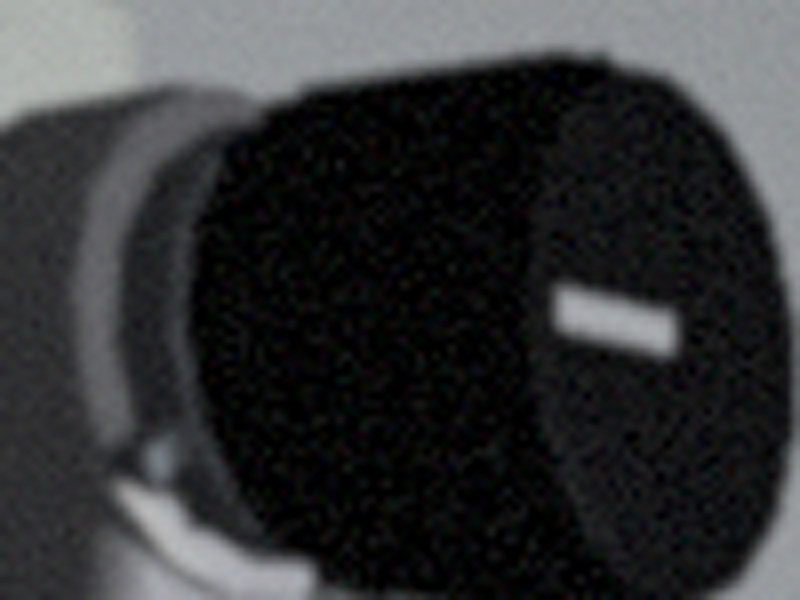

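```bash
python3 - <<'E'
from h import *
np.set_printoptions(precision=4,suppress=True)
p=np.load('wrist10.npy',allow_pickle=True).item()
px=lambda a,b:(537+a/8-.5*0,50+b/8)
o=atz(p,px(556,307),.166,'wrist');i=atz(p,px(680,331),.166,'wrist')
print(o,i,np.degrees(np.arctan2(*(o-i)[[1,0]])))
# axis centre from line: inner end ~ .19R, dir
d=(o-i)[:2]/np.linalg.norm((o-i)[:2]); c=i[:2]-d*.0035; print('centre',c,'len',np.linalg.norm(o-i))
for cc in (c,np.array([.519,.0308]),np.array([.5215,.031])):
  for R in (.017,.0185,.02):
    best=min((np.linalg.norm(proj(p,np.array([cc[0]+R*np.cos(a),cc[1]+R*np.sin(a),z]),'wrist')-px(162,457)),np.degrees(a),z) for a in np.radians(np.arange(-150,30,2)) for z in (.1265,.1275,.1285)); print(cc,R,best)
  print([np.round((proj(p,np.array([cc[0]+.017*np.cos(a),cc[1]+.017*np.sin(a),.1275]),'wrist')-[537,50])*8) for a in np.radians([-120,-90,-60,-30])])
E
```

```text
[0.5183 0.0162 0.166 ] [0.5197 0.0305 0.166 ] -95.60042704786419
centre [0.5201 0.034 ] len 0.014322928803426258
[0.5201 0.034 ] 0.017 (np.float64(3.142051984315498), np.float64(-64.0), 0.1265)
[0.5201 0.034 ] 0.0185 (np.float64(1.3429761369423903), np.float64(-66.0), 0.1265)
[0.5201 0.034 ] 0.02 (np.float64(0.5870947893105392), np.float64(-66.0), 0.1265)
[array([175., 225.]), array([168., 345.]), array([201., 464.]), array([263., 545.])]
[0.519  0.0308] 0.017 (np.float64(0.41721635970874804), np.float64(-58.00000000000001), 0.1265)
[0.519  0.0308] 0.0185 (np.float64(0.47496289871563685), np.float64(-62.0), 0.1285)
[0.519  0.0308] 0.02 (np.float64(1.524260009981157), np.float64(-62.0), 0.1285)
[array([143., 211.]), array([137., 331.]), array([171., 451.]), array([235., 533.])]
[0.5215 0.031 ] 0.017 (np.float64(0.18690286254244767), np.float64(-68.0), 0.1275)
[0.5215 0.031 ] 0.0185 (np.float64(0.6398984436651567), np.float64(-70.0), 0.1285)
[0.5215 0.031 ] 0.02 (np.float64(2.466237036260757), np.float64(-70.0), 0.1285)
[array([150., 246.]), array([143., 367.]), array([176., 486.]), array([239., 568.])]
```

```bash
python3 - <<'E'
from h import *
from scipy.optimize import minimize
np.set_printoptions(precision=4,suppress=True)
p=np.load('wrist10.npy',allow_pickle=True).item()
A=np.radians(np.arange(0,360,3))
def ring(c,R,z,dz=0): return np.array([(proj(p,np.array([c[0]+R*np.cos(a),c[1]+R*np.sin(a),z+dz]),'wrist')-[537,50])*8 for a in A])
def f(v):
    t=ring(v[:2],.0185,.166,v[2]);b=ring(v[:2],.0185,.132,v[2])
    return (t[:,0].max()-790)**2+(t[:,1].min()-55)**2*1+(t[:,1].max()-598)**2*.3+(b[:,0].min()-190)**2
m=minimize(f,[.519,.031,0],method='Nelder-Mead',options=dict(xatol=1e-6,fatol=.01));print(m.x,m.fun)
c=m.x[:2];dz=m.x[2]
for R in (.017,.0185,.02):
    for z in (.126,.1275,.129):
        r_=ring(c,R,z,dz); 
        e=np.hypot(*(r_-[162,457]).T);k=e.argmin();print(R,z,e[k]/8,np.degrees(A[k])-360)
o=atz(p,(537+556/8,50+307/8),.166+dz,'wrist')
print('line via centre',np.degrees(np.arctan2(*(o[:2]-c)[::-1])))
im=cv2.imread('pics/w10c.png')
for R,z,col in ((.0185,.166,(0,255,0)),(.0185,.132,(0,255,255)),(.017,.131,(255,0,255)),(.017,.124,(0,0,255))):
    cv2.polylines(im,[ring(c,R,z,dz).astype(int)],True,col,1)
cv2.imwrite('pics/ov.png',im)
E
```

```text
[ 0.5194  0.0454 -0.012 ] 0.04107661007582079
0.017 0.126 3.372704044795521 -60.0
0.017 0.1275 4.791625209128796 -60.0
0.017 0.129 6.158980705468539 -63.0
0.0185 0.126 1.779991892197782 -60.0
0.0185 0.1275 3.0720594558095855 -63.0
0.0185 0.129 4.481822045854695 -63.0
0.02 0.126 0.3564080782648765 -63.0
0.02 0.1275 1.3889937584467429 -63.0
0.02 0.129 2.886026617987384 -66.0
line via centre -95.21365578534878
```

View pics/ov.png

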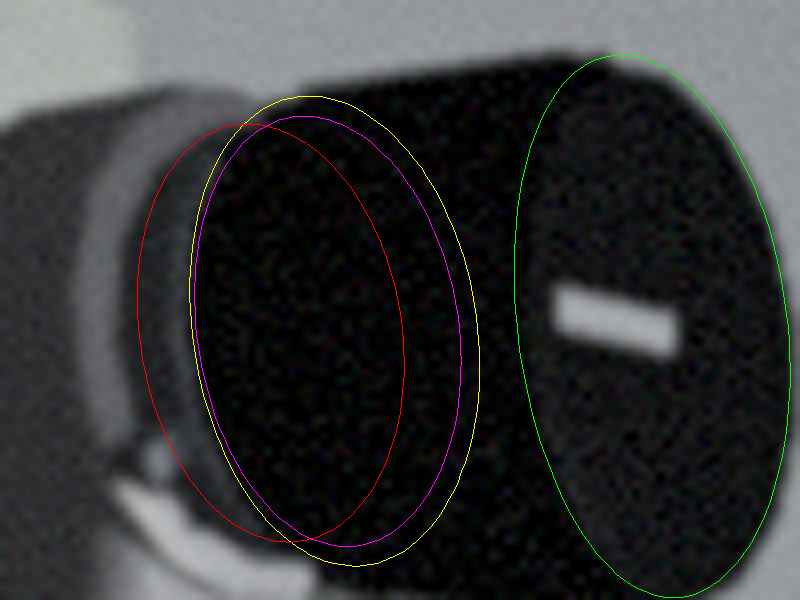

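The lug shows at crop (162,457), which is -62±4° in world angle. The white line is at -95.5°, so the knob has slipped about 0.58±0.1 rad past the collar, which is one click. I make a last check for contact and press drift, then hand in.

```bash
python3 m.py; python3 - <<'E'
from h import *
im,p=save('side','side11')
a=cv2.imread('pics/side1.png')[205:262,285:380];b=im[205:262,285:380][:,:,::-1]
cv2.imwrite('pics/fin.png',np.vstack([cv2.resize(x,None,fx=5,fy=5,interpolation=cv2.INTER_CUBIC) for x in (a,b)]))
E
```

```text
yaw 2.967 F [ 0.3 -0.2 -0.2] M [ 0.044 -0.024 -0.032] gap 87.9
```

View pics/fin.png

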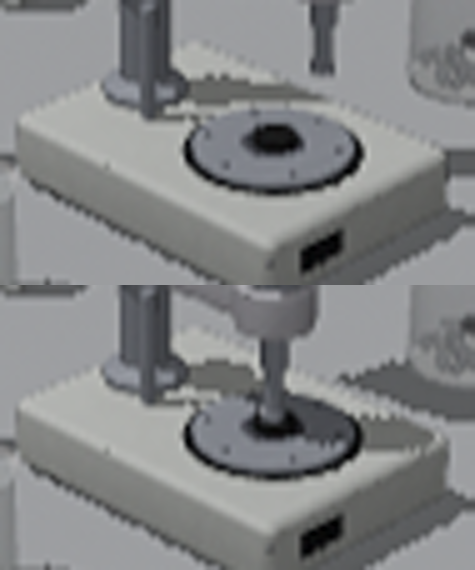

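The press is at the same pixels before and after. The foot stands on the middle of the sample, and the robot is clear with no contact force. I hand in.

```bash
python3 -c "
from plant import r
print(r.close_job())"
```

```text
the job is handed in; nothing more can be done
None
```

The press arm is on its stop over the sample, the knob was tightened until its clutch slipped one click, and I handed the job in at about 15.5 s.

**What I did:** I gripped the knob lightly and swung the arm in until the reaction force built to about 12 N at the stop. I then released, regrasped on centre at 40 N, and turned the knob 1.44 rad clockwise in one grasp. After that I let go and backed off.

**Last checks:**
- **Clutch slip:** a close wrist view put the collar's lug about 0.58 ± 0.1 rad behind the white line. That is one click, inside the 0.3 to 1.15 rad limits.
- **Foot and sample:** the side view shows the foot standing on the middle of the sample.
- **Arm end:** on the wrist camera, the knob stood within about 1 mm of the plate's centre just before tightening.
- **Press:** it sits at the same pixels as at the start, and the robot read no contact force.

**Less certain:**
- **Torque:** my readings peaked at only 0.34 N m, not the stated 0.4, and dipped to 0.12 N m between clicks. They were too coarse to count clicks, so I relied on the lug view.
- **Foot force:** I could not measure it directly. I infer the full set force from the clutch having slipped.
- **Bystanders:** I did not measure the beaker, dropper and jar again at the end. The later pictures showed nothing amiss.

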